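Open the specimen case and hold the coating gauge probe on the red spot

ROBOT

A 6-joint arm with a two-finger parallel gripper is mounted at the origin on the work surface. World frame = base frame: x ahead of the robot, y to its left, z up, the work surface at z = 0. Lengths are in m, angles in rad, forces in N, time in s.
With the tool pointing down it reaches from about 0.3 to 1 m from the base axis. Payload 5.1 kg.
Tool frame: the origin (TCP) lies on the centre line of the jaws, within the pads' length; the fingertips stand 25 mm ahead of it and the grasp point (between the pads) lies 6 mm ahead of it; z points along the fingers, y is the line along which they close (so a half turn about z gives the same grasp; the last joint's range is limited). The gripper opens to 95 mm and grips with 3 to 60 N. Pads are 20 mm wide; open, the fingers measure 119 mm over their backs; the gripper's body (75 mm by 180 mm) begins 59 mm behind the grasp point.
Start: joints at [-1.416, 0.124, 1.65, -0, 1.367, -0.083], TCP at [0.153, -0.632, 0.24] pointing down, gripper open.
Joint ranges: [-2.61, 2.61], [-1.02, 2.33], [0.03, 2.71], [-1.35, 4.49], [0.32, 2.68], [-2.91, 2.91]. Speed limits (rad/s): [2.57, 2.57, 3.14, 3.14, 3.14, 3.14].

INTERFACE

Orientations are given as a rotation vector (axis times angle).
In Python, from cell import env gives the robot as it stands.
- The arm moves only by the tool jog_arm, never from a script. Its argument "commands" is one flat list of numbers, 7 for each row, row after row: the shift along the world's x, y, z in m, then the turn, a rotation vector about the world's x, y, z in degrees, then the finger opening in m, from 0 to 0.0951. A call has 1 to 12 rows; each row is the pose to reach, as a shift and turn from the pose commanded when the call began; what a row does not reach only later rows make up. A row lasts 1/12 s, in which the tool goes at most 41.7 mm and 7.16 degrees, less where a joint would pass 70% of its speed; a pose out of reach is approached as far as the arm can. A call with a gripper value outside its range is refused whole. The fingers move at their own pace and stop on an object; "force" is the grip in N (left out, the last holds). Time passes only in rows, so rows that repeat a pose let the fingers close. It gives the time, the measured TCP pose, the force, the opening and the grip force at its end, in the units of the state.
- env.observe(): the state, without advancing time (a new reading comes with each control period).
- env.camera(name): name is "scene" or "top" or "wrist"; returns (picture, depth): 400x640x3 uint8, red, green, blue; 400x640 float32, m along the optical axis (not along the pixel's ray), 0 where there is no reading.
- env.camera_params(name): a dict with "vfov" (degrees; the focal length in pixels is half the picture's height over the tangent of half this angle, whatever the lens; pixels are square), "cx", "cy" (the principal point, pixels), "view" (4x4, takes a point from world to camera coordinates). Camera axes: x right, y up, looking along -z (the intrinsics and any distortion apply to the point x, -y, -z); pixel columns grow to the right and rows downward; lengths in m; the calibration is good to about 2 mm. A picture is of the moment at which its call begins: read the wrist's pose just before it. camera_params takes no time and is no camera call; for the wrist camera it gives the pose at the moment of the call.
- env.finish_job(): hands the job in; it is judged then, once.
The state is a dict: "clock": time; "joints": joint angles; "joint_vel": joint speeds; "joint_efforts": joint torques, N m; "eef_pos": TCP position; "ee_rot": TCP orientation; "force": force on the tool from outside, world axes, zero at the start; "moment": the same for the moment, N m; "grip_width": finger opening in m; "grip_force": force on a finger pad.
Only numpy, scipy, OpenCV 4.12 (cv2) and the standard library are available. Lean on these libraries where they do the work, as an engineer would, in place of code of your own. Each camera call takes 0.05 s, during which the arm holds its last target. There are 200 camera calls.

TASK

Lift the lid of the blue specimen case right back until it rests open on its stop. Then take the orange gauge probe out of its white stand and hold it upright with its tip on the red spot of the metal disc in the case, pressing gently so that the sprung tip goes in part of its travel without bottoming. The job finishes while you still hold the probe there, touching only the disc; do not disturb the bottle, the dishes or the beaker.

Things in the scene. Friction and masses are not known exactly. Their poses are not given: they have to be found in the camera images.
- case: Blue specimen case, fixed, 150 x 170 x 55 mm (x, y, z), walls 5 mm, black liner inside with its top 15 mm above the bench. Origin: centre of its underside. Its x axis points to the hinge side, -x to the handle side; turned up to 0.3 rad. It stands left or right of the middle, the stand on the other side.
- lid (a joint): Angle of the case's blue lid (150 x 170 x 8 mm plate): 0 closed, grows as it opens, 1.8 rad is the stop, with the lid leaning back past upright. The hinge is free: let go before about 1.4 rad it falls shut, past about 1.6 rad it falls back onto the stop by itself. Lid mass 0.13 to 0.21 kg.
- lid_handle (a point): Centre of the lid's black handle: a barrel 18 mm in diameter, 30 mm long, parallel to the hinge (its y axis), on a 10 mm thick steel stem near the lid's free edge. Lid closed: 97 mm above the bench, 34 mm above the lid's top, 60 mm to the -x side of the case's centre, 15 mm in from the free edge. Pinched by its two flat ends it can pivot between the fingers. Axes turn with the lid.
- lid_hinge (a point): Point on the hinge line, at the middle of the case's +x side, level with the lid's underside, 55 mm above the bench. The lid turns about the y axis here. With the lid closed the handle's centre lies 135 mm to -x and 42 mm above this point.
- red_spot (a point): Centre of the red spot (16 mm in diameter) on the level top of the metal disc, 27 mm above the bench, 28 mm below the case's rim, hidden under the lid until that is open. The disc (84 mm in diameter, 12 mm thick) is fixed on the liner, turned any way; the spot is 24 mm from its centre. An equal yellow spot opposite is not the one.
- stand: White block 70 x 70 x 70 mm, fixed to the bench, with an upright hole 22 mm in diameter right through its middle in which the probe stands. Origin: centre of its underside.
- probe_grip (a point): Centre of the loose probe's orange grip, 24 x 24 mm square, 62 mm tall; z up along the probe, x and y square to its sides. 94 mm from the tip's end, 106 mm above the bench in the stand; top of probe 37 mm higher. Below the grip: black collar 32 mm in diameter resting on the stand's top, steel shaft 18 mm, brass tip. Lift over 60 mm to clear the stand. 0.12 to 0.2 kg.
- tip_end (a point): Centre of the end of the brass tip (8 mm in diameter), on the probe's axis, 94 mm from the grip's centre with the tip fully out. It moves with the tip as that is pressed in.
- probe_tip (a joint): How far the probe's sprung tip is pushed in, m: 0 fully out, 0.010 bottomed. The spring begins to yield at 0.7 N and takes 0.35 N more for each mm, so about 2.5 N half-way in and 4.2 N bottomed.
- probe: The whole probe; origin on its axis where the tip's end lies when fully out; z up along the probe.
- disc: The metal disc; origin at the centre of its underside, the red spot towards its +x axis.
- bottle: Bystander: amber bottle, 60 mm in diameter, 130 mm tall; origin at the centre of its underside.
- dishes: Bystander: stack of three steel dishes, 92 mm in diameter, 50 mm tall; origin at the centre of its underside.
- beaker: Bystander: glass beaker, 64 mm in diameter, 80 mm tall; origin at the centre of its underside.
Not all that is in view belongs to the job. What is shaped like the probe but green or turquoise is not meant.

How it is judged:
On the way, in this order (a step that is already met when the one before it is completed fails the run):
1. the lid rests open on its stop (value of joint lid above 1.7 rad), for 0.3 s.
2. the probe is held in the fingers, its tip clear above the stand, the lid still open (value of joint lid above 1.7 rad and z of tip_end in the frame of stand above 0.075 m and contact force between the fingers and probe above 1 N), for 0.2 s.
At the end, for the whole second after the job is handed in: Lid on its stop (above 1.7 rad); probe in the fingers, still, within 0.12 rad of upright, its tip end within 8 mm of the red spot's centre, pressing the disc with 0.5 to 6 N, the sprung tip in by 1 to 9.5 mm of its 10; the probe touches neither case, lid nor stand (value of joint lid above 1.7 rad and horizontal distance between tip_end and red_spot below 0.008 m and angle between probe's own z axis and vertical below 0.12 rad and contact force between probe and disc between 0.5 and 6 N and value of joint probe_tip between 0.001 and 0.0095 m and contact force between the fingers and probe above 1 N and contact force between probe and case below 0.2 N and contact force between probe and stand below 0.2 N and linear speed of probe below 0.02 m/s); the arm keeps its last pose, push and grip.
It fails at once if the probe is pressed on the disc with more than 15 N (contact force between probe and disc above 15 N).
It fails at once if the bottle is shoved more than 30 mm or tipped over (distance of bottle from where it was at the start of the episode above 0.03 m or angle between bottle's own z axis and vertical above 0.35 rad).
It fails at once if the stack of dishes is shoved more than 30 mm or tipped over (distance of dishes from where it was at the start of the episode above 0.03 m or angle between dishes's own z axis and vertical above 0.35 rad).
It fails at once if the beaker is shoved more than 30 mm or tipped over (distance of beaker from where it was at the start of the episode above 0.03 m or angle between beaker's own z axis and vertical above 0.35 rad).
It also fails if it takes over 58 s, if anything falls off the work surface, if the arm or the gripper's body presses on something with over 40 N, if the wrist force passes 120 N, or if a joint passes its speed limit or range.

## Working session

There is one attempt and no reset: what is moved stays moved. The work goes in short steps, Python scripts to look and compute and a tool call to move; the robot and the scene stay as the last step left them, time stands still between calls to the robot, and variables do not carry over. Pictures are saved under pics/ and viewed, at most 10 in all, crops included, and the job is handed in when it is done.

Besides the shell and the picture viewer there is one more tool, called after ">>>" as name(argument=value, ...) on one line, values as JSON. jog_arm: Moves the arm, as the interface text tells. Its arguments: {"type":"object","properties":{"commands":{"type":"array","items":{"type":"number"}},"force":{"type":"number"}},"required":["commands"]}

```bash
mkdir -p pics; cat > h.py <<'E'
import numpy as np, cv2
from cell import env
def K(p): 
    f=200/np.tan(np.radians(p['vfov'])/2); return f
def pts(d,p):
    f=K(p); v,u=np.mgrid[0:400,0:640]
    c=np.stack([(u-p['cx'])/f*d,-(v-p['cy'])/f*d,-d,np.ones_like(d)],-1)
    return (c@np.linalg.inv(p['view']).T)[...,:3]
def shot(n,name):
    p=env.camera_params(n); im,d=env.camera(n)
    cv2.imwrite(f'pics/{name}.png',im[...,::-1]); np.savez(f'/tmp/{name}.npz',im=im,d=d,P=pts(d,p)); return im,d,p
E
python3 - <<'E'
from h import *
a=shot('top','t1');b=shot('scene','s1')
for x in (a,b): print({k:v for k,v in x[2].items()})
cv2.imwrite('pics/c1.png',cv2.resize(np.vstack([a[0],b[0]])[...,::-1],(480*1,600)))
E
```

```text
{'vfov': 55.64195669731562, 'cx': 319.4657766504513, 'cy': 195.33281294895752, 'view': array([[-0.01886082, -0.99963869, -0.01915111,  0.03756659],
       [ 0.98421194, -0.02193447,  0.17562957, -0.60279398],
       [-0.17598618, -0.01553624,  0.98427003, -1.12064271],
       [ 0.        ,  0.        ,  0.        ,  1.        ]])}
{'vfov': 54.73535242413925, 'cx': 325.5814901416154, 'cy': 193.55292326048817, 'view': array([[ 0.64191588,  0.76670442, -0.01040816, -0.37534228],
       [-0.51159   ,  0.43835585,  0.7389992 ,  0.2244926 ],
       [ 0.57115644, -0.46905061,  0.6736259 , -1.52952897],
       [ 0.        ,  0.        ,  0.        ,  1.        ]])}
```

View pics/t1.png

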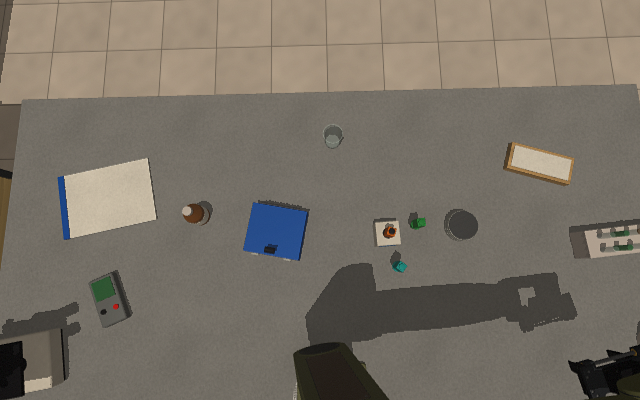

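View pics/s1.png

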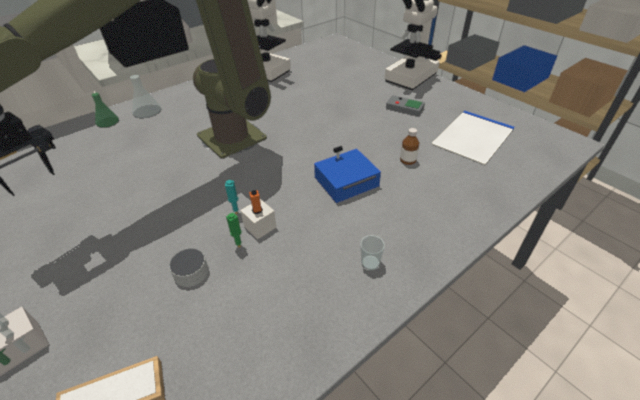

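The top view shows the blue case at (276,232) with its handle at (270,249). The stand and orange probe are at (388,233), between the case and the green decoy (418,223). The turquoise decoy is at (400,266), the dishes at (461,224), the bottle at (195,213) and the beaker at (333,135).

```bash
python3 - <<'E'
from h import *
z=np.load('/tmp/t1.npz'); im,P=z['im'].astype(int),z['P']; H=cv2.cvtColor(z['im'],cv2.COLOR_RGB2HSV)
def rep(n,m):
    q=P[m]; r=cv2.minAreaRect(q[:,:2].astype(np.float32)*1000)
    print(n,m.sum(),'med',q.mean(0).round(4),'zr',np.percentile(q[:,2],[5,50,95]).round(4),'rect',np.round(r[0],1),np.round(r[1],1),round(r[2],2))
v,u=np.mgrid[0:400,0:640]
box=lambda a,b,c,d:(u>a)&(u<b)&(v>c)&(v<d)
blue=(H[...,0]>105)&(H[...,0]<125)&(H[...,1]>150)
rep('lid',blue&box(235,320,195,270)&(P[...,2]>.058)&(P[...,2]<.068))
rep('handle',box(255,290,235,262)&(P[...,2]>.085))
rep('handledark',box(255,290,235,262)&(H[...,2]<60))
rep('stand',box(370,405,215,250)&(P[...,2]>.06)&(P[...,2]<.075))
rep('orange',box(370,405,215,250)&(H[...,0]<15)&(H[...,1]>150)&(P[...,2]>.128))
rep('orange_all',box(370,405,215,250)&(H[...,0]<15)&(H[...,1]>150))
for n,b in dict(bottle=(175,215,195,230),dishes=(440,485,205,245),beaker=(318,348,120,152),green=(405,430,213,233),turq=(390,410,255,276)).items():
    rep(n,box(*b)&(P[...,2]>.025))
print(env.observe())
E
```

```text
lid 2574 med [0.4977 0.1612 0.0626] zr [0.0592 0.0626 0.0661] rect [497. 162.] [169.8 148.4] 78.95
handle 68 med [0.4361 0.1687 0.1355] zr [0.0986 0.1037 0.1075] rect [423.   97.4] [187.6  17.6] 79.17
handledark 60 med [0.4382 0.1732 0.1027] zr [0.0991 0.1039 0.1071] rect [438.3 173.7] [30.2 16.8] 74.49
stand 444 med [ 0.4807 -0.1746  0.0688] zr [0.065  0.0689 0.0724] rect [ 481.8 -176.8] [69.9 70.8] 3.04
orange 46 med [ 0.4773 -0.1671  0.1823] zr [0.1322 0.1356 0.1408] rect [441.8 -91.9] [ 27.4 217.2] 25.64
orange_all 73 med [ 0.478  -0.1671  0.1527] zr [0.0862 0.1338 0.1397] rect [442.  -91.8] [ 27.9 217.2] 25.64
bottle 427 med [0.547  0.3935 0.104 ] zr [0.0382 0.0889 0.1315] rect [466.9 224.6] [453.7  58.5] 64.8
dishes 772 med [ 0.5008 -0.4027  0.0606] zr [0.0368 0.048  0.052 ] rect [ 475.4 -220.7] [ 90.  473.1] 8.27
beaker 257 med [ 0.7977 -0.0195  0.0631] zr [0.0287 0.0614 0.081 ] rect [611.  -16.1] [ 59.4 429.3] 88.89
green 138 med [ 0.504  -0.2561  0.1219] zr [0.0614 0.1201 0.1313] rect [ 448.3 -138.1] [ 30.7 306.4] 25.29
turq 129 med [ 0.3838 -0.1974  0.1086] zr [0.0612 0.1214 0.1316] rect [ 383.  -199.5] [26.9 26.5] 53.77
{'clock': 0.1, 'joints': array([-1.41561797e+00,  1.24435372e-01,  1.65149668e+00,  1.49155842e-05,
        1.36749145e+00, -8.26063655e-02]), 'joint_vel': array([-5.86231987e-04, -2.47470604e-03, -2.28675753e-03,  5.16001093e-04,
       -2.31311509e-03, -1.88845145e-05]), 'joint_efforts': array([ 4.70173964e-04, -4.18882477e+01, -3.61095357e+01,  7.77206593e-02,
        4.61785169e-02, -7.31980390e-05]), 'eef_pos': array([ 0.15299926, -0.6312063 ,  0.23853694]), 'ee_rot': array([-3.11759828e+00, -3.72410232e-01,  8.13570537e-05]), 'force': array([ 0.02148276, -0.67273456, -0.42168961]), 'moment': array([-0.01006201, -0.01018534, -0.03184074]), 'grip_force': 0.0, 'grip_width': 0.09491570172922775}
```

>>> jog_arm(commands=[0.05, 0.04, 0.01, 0, 0, 7, 0.06, 0.07, 0.08, 0.015, 0, 0, 14, 0.06, 0.1, 0.12, 0.02, 0, 0, 20, 0.06, 0.13, 0.16, 0.02, 0, 0, 26, 0.06, 0.16, 0.2, 0.02, 0, 0, 33, 0.06, 0.18, 0.24, 0.02, 0, 0, 39, 0.06, 0.2, 0.28, 0.02, 0, 0, 45, 0.06, 0.21, 0.32, 0.02, 0, 0, 52, 0.06, 0.22, 0.36, 0.02, 0, 0, 58, 0.06, 0.23, 0.4, 0.02, 0, 0, 65, 0.06, 0.24, 0.44, 0.02, 0, 0, 71, 0.06, 0.25, 0.48, 0.02, 0, 0, 77, 0.06])

```text
clock: 1.1
eef_pos: [0.3895, -0.2002, 0.2592]
ee_rot: [-2.204, -2.239, -0.0]
force: [1.6, 0.7, 0.5]
grip_width: 0.06
grip_force: 0.0
```

>>> jog_arm(commands=[0.003, 0.04, 0, 0, 0, 7, 0.06, 0.006, 0.08, 0, 0, 0, 14, 0.06, 0.01, 0.12, 0, 0, 0, 21, 0.06, 0.014, 0.16, 0, 0, 0, 28, 0.06, 0.018, 0.2, 0, 0, 0, 35, 0.06, 0.02, 0.24, 0, 0, 0, 42, 0.06, 0.025, 0.28, 0, 0, 0, 49, 0.06, 0.03, 0.31, 0, 0, 0, 56, 0.06, 0.035, 0.325, 0, 0, 0, 63, 0.06, 0.035, 0.325, 0, 0, 0, 70, 0.06, 0.035, 0.325, 0, 0, 0, 78, 0.06, 0.035, 0.325, 0, 0, 0, 78, 0.06])

```text
clock: 2.1
eef_pos: [0.4242, 0.1232, 0.259]
ee_rot: [-0.305, -3.126, 0.001]
force: [0.0, -0.3, 0.0]
grip_width: 0.0603
grip_force: 0.0
```

```bash
python3 - <<'E'
from h import *
from scipy.spatial.transform import Rotation as R
o=env.observe(); print(o['clock'],o['eef_pos'],o['joints'].round(3)); M=R.from_rotvec(o['ee_rot']).as_matrix(); print(M.round(3))
im,d,p=shot('wrist','w1'); print(p)
E
```

```text
2.1 [0.42424559 0.12321721 0.25902925] [ 0.161 -0.371  2.067 -0.     1.447 -1.215]
[[-0.981  0.193 -0.001]
 [ 0.193  0.981 -0.   ]
 [ 0.001 -0.    -1.   ]]
{'vfov': 65.90642051374097, 'cx': 319.19427268545616, 'cy': 205.75441481856677, 'view': array([[ 0.19229534,  0.98133657, -0.00101529, -0.20314288],
       [-0.94338902,  0.1845743 , -0.27558934,  0.41225102],
       [-0.27025851,  0.05395236,  0.96127493, -0.30293812],
       [ 0.        ,  0.        ,  0.        ,  1.        ]])}
```

View pics/w1.png

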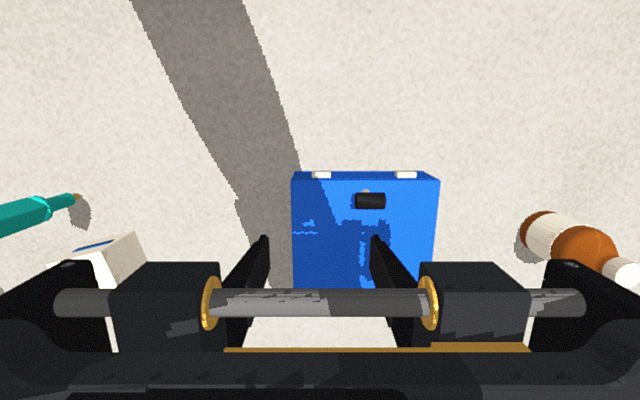

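The wrist view shows the black handle at (370,201), near the case's front edge and between the latches at (322,174) and (406,174). The jaws line up with the case.

```bash
python3 - <<'E'
from h import *
z=np.load('/tmp/w1.npz'); im,P=z['im'],z['P']; H=cv2.cvtColor(im,cv2.COLOR_RGB2HSV)
v,u=np.mgrid[0:400,0:640]
m=(u>345)&(u<395)&(v>185)&(v<215)&(H[...,2]<70)
q=P[m]; print(m.sum(),q.mean(0),cv2.minAreaRect(q[:,:2].astype('f')*1000), np.percentile(q[:,2],[5,50,95]))
m=(u>285)&(u<445)&(v>165)&(v<290)&(H[...,0]>95)&(H[...,0]<130)&(H[...,1]>120)&(P[...,2]>.058)
q=P[m];print(m.sum(),q[:,2].mean(),cv2.minAreaRect(q[:,:2].astype('f')*1000))
c=np.array([437.5,173.5]);a=np.radians(-11.05)
E
```

```text
473 [0.43426286 0.17333282 0.10651193] ((395.5931091308594, 165.52842712402344), (107.21369171142578, 31.459217071533203), 11.294042587280273) [0.10054134 0.10527778 0.10728558]
13360 0.06793246214484978 ((455.7300109863281, 170.3756103515625), (168.87109375, 203.16343688964844), 78.82355499267578)
```

>>> jog_arm(commands=[0.013, 0.04, 0, 0, 0, 0, 0.06, 0.013, 0.05, -0.02, 0, 0, 0, 0.06, 0.013, 0.05, -0.05, 0, 0, 0, 0.06, 0.013, 0.05, -0.08, 0, 0, 0, 0.06, 0.013, 0.05, -0.11, 0, 0, 0, 0.06, 0.013, 0.05, -0.135, 0, 0, 0, 0.06, 0.013, 0.05, -0.156, 0, 0, 0, 0.06, 0.013, 0.05, -0.156, 0, 0, 0, 0.06, 0.013, 0.05, -0.156, 0, 0, 0, 0.02, 0.013, 0.05, -0.156, 0, 0, 0, 0.02, 0.013, 0.05, -0.156, 0, 0, 0, 0.02, 0.013, 0.05, -0.156, 0, 0, 0, 0.02], force=15)

```text
clock: 3.15
eef_pos: [0.4389, 0.173, 0.1057]
ee_rot: [0.312, 3.123, 0.002]
force: [-0.3, -1.0, 0.8]
grip_width: 0.0382
grip_force: 0.0
```

>>> jog_arm(commands=[0, 0, 0, 0, 0, 0, 0.02, 0, 0, 0, 0, 0, 0, 0.02, 0, 0, 0, 0, 0, 0, 0.02, 0, 0, 0, 0, 0, 0, 0.02])

```text
clock: 3.48
eef_pos: [0.4385, 0.1732, 0.1049]
ee_rot: [0.311, 3.124, 0.002]
force: [0.4, 1.7, 5.8]
grip_width: 0.0297
grip_force: 15.0
```

```bash
python3 -c "
import numpy as np
a=np.radians(-11.05)
for i in range(1,29):
    t=i*1.8/28; f=np.radians(162.7)-t; dx=.1414*np.cos(f)+.135; dz=.1414*np.sin(f)-.042
    print(i,round(t,2),*np.round([dx*np.cos(a),dx*np.sin(a),dz],3))"
```

```text
1 0.06 0.003 -0.001 0.009
2 0.13 0.006 -0.001 0.017
3 0.19 0.01 -0.002 0.025
4 0.26 0.015 -0.003 0.033
5 0.32 0.02 -0.004 0.041
6 0.39 0.025 -0.005 0.048
7 0.45 0.031 -0.006 0.055
8 0.51 0.037 -0.007 0.061
9 0.58 0.044 -0.009 0.067
10 0.64 0.051 -0.01 0.073
11 0.71 0.059 -0.011 0.078
12 0.77 0.066 -0.013 0.082
13 0.84 0.074 -0.014 0.086
14 0.9 0.082 -0.016 0.09
15 0.96 0.091 -0.018 0.093
16 1.03 0.099 -0.019 0.095
17 1.09 0.108 -0.021 0.097
18 1.16 0.117 -0.023 0.099
19 1.22 0.126 -0.025 0.099
20 1.29 0.135 -0.026 0.099
21 1.35 0.144 -0.028 0.099
22 1.41 0.153 -0.03 0.098
23 1.48 0.161 -0.032 0.096
24 1.54 0.17 -0.033 0.094
25 1.61 0.179 -0.035 0.091
26 1.67 0.187 -0.036 0.088
27 1.74 0.195 -0.038 0.084
28 1.8 0.203 -0.04 0.08
```

>>> jog_arm(commands=[0.003, -0.001, 0.009, 0, 0, 0, 0.02, 0.006, -0.001, 0.017, 0, 0, 0, 0.02, 0.01, -0.002, 0.025, 0, 0, 0, 0.02, 0.015, -0.003, 0.033, 0, 0, 0, 0.02, 0.02, -0.004, 0.041, 0, 0, 0, 0.02, 0.025, -0.005, 0.048, 0, 0, 0, 0.02, 0.031, -0.006, 0.055, 0, 0, 0, 0.02, 0.037, -0.007, 0.061, 0, 0, 0, 0.02, 0.044, -0.009, 0.067, 0, 0, 0, 0.02, 0.051, -0.01, 0.073, 0, 0, 0, 0.02, 0.059, -0.011, 0.078, 0, 0, 0, 0.02, 0.066, -0.013, 0.082, 0, 0, 0, 0.02])

```text
clock: 4.48
eef_pos: [0.5041, 0.1602, 0.1865]
ee_rot: [-0.311, -3.125, -0.002]
force: [-0.8, 6.9, 1.1]
grip_width: 0.0301
grip_force: 15.0
```

>>> jog_arm(commands=[0.008, -0.001, 0.004, 0, 0, 0, 0.02, 0.016, -0.003, 0.008, 0, 0, 0, 0.02, 0.025, -0.005, 0.011, 0, 0, 0, 0.02, 0.033, -0.006, 0.013, 0, 0, 0, 0.02, 0.042, -0.008, 0.015, 0, 0, 0, 0.02, 0.051, -0.01, 0.017, 0, 0, 0, 0.02, 0.06, -0.012, 0.017, 0, 0, 0, 0.02, 0.069, -0.013, 0.017, 0, 0, 0, 0.02, 0.078, -0.015, 0.017, 0, 0, 0, 0.02, 0.087, -0.017, 0.016, 0, 0, 0, 0.02, 0.095, -0.019, 0.014, 0, 0, 0, 0.02, 0.104, -0.02, 0.012, 0, 0, 0, 0.02])

```text
clock: 5.48
eef_pos: [0.6095, 0.1395, 0.1989]
ee_rot: [0.311, 3.123, 0.001]
force: [0.6, 2.1, 5.3]
grip_width: 0.0299
grip_force: 15.0
```

>>> jog_arm(commands=[0.009, -0.002, -0.003, 0, 0, 0, 0.02, 0.017, -0.003, -0.006, 0, 0, 0, 0.02, 0.025, -0.005, -0.01, 0, 0, 0, 0.02, 0.031, -0.006, -0.013, 0, 0, 0, 0.02, 0.031, -0.006, -0.013, 0, 0, 0, 0.02])

```text
clock: 5.9
eef_pos: [0.6416, 0.1332, 0.1854]
ee_rot: [0.312, 3.121, 0.001]
force: [4.0, 3.4, 4.6]
grip_width: 0.03
grip_force: 15.0
```

```bash
python3 - <<'E'
from h import *
print(env.observe()['force'])
shot('scene','s2')
E
```

```text
[3.95145909 3.37161365 4.58235858]
```

View pics/s2.png

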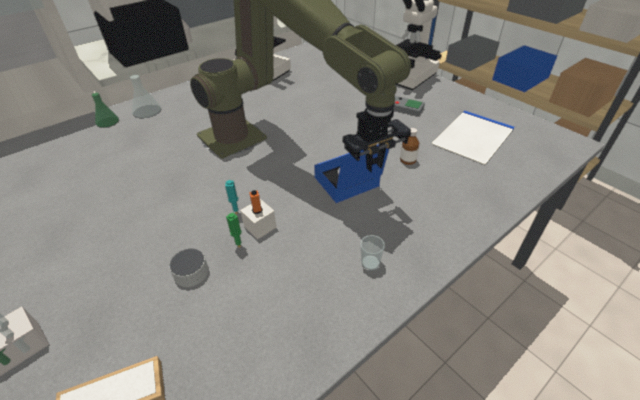

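The lid is up behind the case at about (380,165), with the jaws still on its handle. I'll release it and move over the probe.

>>> jog_arm(commands=[0, 0, 0, 0, 0, 0, 0.06, 0, 0, 0, 0, 0, 0, 0.06, 0, 0, 0, 0, 0, 0, 0.06, 0, 0, 0, 0, 0, 0, 0.06, 0, 0, 0, 0, 0, 0, 0.06, 0, 0, 0.01, 0, 0, 0, 0.06, 0, 0, 0.03, 0, 0, 0, 0.06, 0, 0, 0.06, 0, 0, 0, 0.06, 0, 0, 0.09, 0, 0, 0, 0.06, 0, 0, 0.12, 0, 0, 0, 0.06, -0.01, -0.02, 0.14, 0, 0, 0, 0.06, -0.02, -0.04, 0.14, 0, 0, 0, 0.06])

```text
clock: 6.95
eef_pos: [0.6204, 0.0941, 0.3324]
ee_rot: [0.307, 3.116, 0.002]
force: [0.1, -0.2, 0.5]
grip_width: 0.0601
grip_force: 0.0
```

>>> jog_arm(commands=[-0.02, -0.03, 0, 0, 0, 0, 0.05, -0.04, -0.06, 0, 0, 0, 0, 0.05, -0.06, -0.095, 0, 0, 0, 0, 0.05, -0.08, -0.13, 0, 0, 0, 0, 0.05, -0.1, -0.165, 0, 0, 0, 0, 0.05, -0.115, -0.195, -0.01, 0, 0, 0, 0.05, -0.13, -0.225, -0.02, 0, 0, 0, 0.05, -0.14, -0.25, -0.035, 0, 0, 0, 0.05, -0.142, -0.262, -0.05, 0, 0, 0, 0.05, -0.142, -0.264, -0.055, 0, 0, 0, 0.05, -0.142, -0.264, -0.055, 0, 0, 0, 0.05])

```text
clock: 7.87
eef_pos: [0.4757, -0.1704, 0.2685]
ee_rot: [-0.314, -3.124, -0.002]
force: [-0.1, 0.3, -0.5]
grip_width: 0.0502
grip_force: 0.0
```

```bash
python3 - <<'E'
from h import *
print(env.observe()['eef_pos'])
a=shot('wrist','w2'); print(a[2]['view'].round(4).tolist()); b=shot('top','t2')
cv2.imwrite('pics/c2.png',np.vstack([a[0][60:320,100:540],cv2.resize(b[0][180:280,230:430],(440,220))])[...,::-1])
E
```

```text
[ 0.47570775 -0.17041734  0.26852886]
[[0.1977, 0.9803, 0.0003, 0.072], [-0.9427, 0.1902, -0.2742, 0.5179], [-0.2689, 0.054, 0.9617, -0.283], [0.0, 0.0, 0.0, 1.0]]
```

View pics/c2.png

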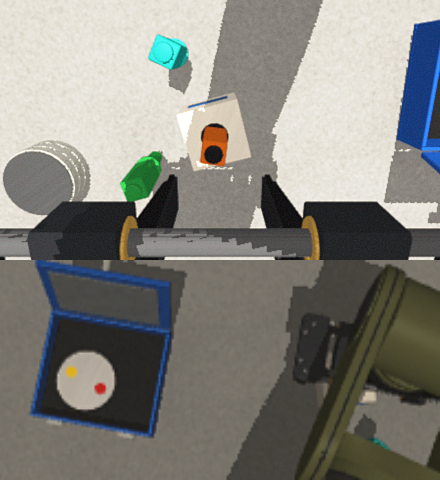

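The wrist crop shows the orange probe at full-picture (314,205) in its white stand, between the jaws. The bottom half (top camera) shows the lid open, the red spot near full-picture (275,238) and the yellow one near (262,230).

```bash
python3 - <<'E'
from h import *
def ray(p,c,z):
    f=K(p); V=np.linalg.inv(p['view']); d=V[:3,:3]@[(c[0]-p['cx'])/f,-(c[1]-p['cy'])/f,-1]; o=V[:3,3]
    return (o+d*(z-o[2])/d[2]).round(4)
v,u=np.mgrid[0:400,0:640]
z=np.load('/tmp/w2.npz'); im,P=z['im'],z['P']; H=cv2.cvtColor(im,cv2.COLOR_RGB2HSV); p=env.camera_params('wrist')
b=(u>280)&(u<350)&(v>160)&(v<240)
k=b&(H[...,2]<60)&(v>195)&(P[...,2]>.12)
print('knob',k.sum(),P[k].mean(0),np.percentile(P[k][:,2],[10,50,90]),ray(p,(u[k].mean(),v[k].mean()),.143))
o=b&((H[...,0]<18))&(H[...,1]>150)
print('orange',o.sum(),u[o].min(),u[o].max(),v[o].min(),v[o].max())
for lo,hi in((.08,.1),(.1,.12),(.12,.134),(.134,.14)):
    q=P[o&(P[...,2]>lo)&(P[...,2]<hi)]
    if len(q)>5:
        r=cv2.minAreaRect(q[:,:2].astype('f')*1000); print(lo,len(q),q.mean(0).round(4),np.round(r[0],1),np.round(r[1],1),round(r[2],1))
s=b&(P[...,2]>.062)&(P[...,2]<.074)&(H[...,1]<60);q=P[(P[...,2]>.064)&(P[...,2]<.074)&(u>260)&(u<370)&(v>145)&(v<250)];print('stand',cv2.minAreaRect(q[:,:2].astype('f')*1000))
z=np.load('/tmp/t2.npz'); im,P=z['im'],z['P']; H=cv2.cvtColor(im,cv2.COLOR_RGB2HSV); p=env.camera_params('top')
b=(u>245)&(u<300)&(v>205)&(v<260)
for n,m in dict(red=b&((H[...,0]<8)|(H[...,0]>172))&(H[...,1]>120),yel=b&(H[...,0]>18)&(H[...,0]<35)&(H[...,1]>120),disc=b&(H[...,2]>120)&(H[...,1]<60)).items():
    print(n,m.sum(),ray(p,(u[m].mean(),v[m].mean()),.027),P[m].mean(0))
E
```

```text
knob 241 [ 0.47999393 -0.17607338  0.14442436] [0.14243862 0.1432954  0.14421801] [ 0.4827 -0.1759  0.143 ]
orange 670 300 326 186 225
0.08 86 [ 0.4697 -0.1725  0.09  ] [ 469.8 -172.4] [22.9  1.2] 72.1
0.1 109 [ 0.4697 -0.1726  0.11  ] [ 469.8 -172.7] [23.  2.] 74.9
0.12 87 [ 0.4698 -0.1723  0.127 ] [ 469.7 -172.8] [22.5  1.5] 73.9
0.134 324 [ 0.4786 -0.1759  0.1371] [ 480.9 -176.3] [23.2 24.3] 71.4
stand ((481.17376708984375, -176.10888671875), (70.59854125976562, 70.20094299316406), 3.2844579219818115)
red 20 [0.4765 0.1663 0.027 ] [0.47655589 0.16646825 0.02587992]
yel 20 [0.5018 0.2076 0.027 ] [0.50184448 0.2077307  0.026148  ]
disc 661 [0.4807 0.1961 0.027 ] [0.4809175  0.19656423 0.02466237]
```

>>> jog_arm(commands=[0.005, -0.0055, -0.02, 0, 0, -5, 0.05, 0.005, -0.0055, -0.05, 0, 0, -5, 0.05, 0.005, -0.0055, -0.08, 0, 0, -5, 0.05, 0.005, -0.0055, -0.11, 0, 0, -5, 0.05, 0.005, -0.0055, -0.14, 0, 0, -5, 0.05, 0.005, -0.0055, -0.154, 0, 0, -5, 0.05, 0.005, -0.0055, -0.154, 0, 0, -5, 0.05, 0.005, -0.0055, -0.154, 0, 0, -5, 0.015, 0.005, -0.0055, -0.154, 0, 0, -5, 0.015, 0.005, -0.0055, -0.154, 0, 0, -5, 0.015, 0.005, -0.0055, -0.154, 0, 0, -5, 0.015, 0.005, -0.0055, -0.154, 0, 0, -5, 0.015], force=25)

```text
clock: 8.97
eef_pos: [0.4827, -0.1762, 0.1174]
ee_rot: [0.447, 3.107, -0.002]
force: [-0.7, -0.0, 3.1]
grip_width: 0.0238
grip_force: 25.0
```

>>> jog_arm(commands=[0, 0, 0, 0, 0, 0, 0.015, 0, 0, 0, 0, 0, 0, 0.015, 0, 0, 0, 0, 0, 0, 0.015, 0, 0, 0, 0, 0, 0, 0.015])

```text
clock: 9.3
eef_pos: [0.4827, -0.1763, 0.1174]
ee_rot: [0.447, 3.107, -0.001]
force: [-0.1, 0.0, 6.5]
grip_width: 0.024
grip_force: 25.0
```

>>> jog_arm(commands=[0, 0, 0.01, 0, 0, 0, 0.015, 0, 0, 0.025, 0, 0, 0, 0.015, 0, 0, 0.045, 0, 0, 0, 0.015, 0, 0, 0.065, 0, 0, 0, 0.015, 0, 0, 0.09, 0, 0, 0, 0.015, 0, 0, 0.115, 0, 0, 0, 0.015, 0, 0, 0.14, 0, 0, 0, 0.015, 0, 0, 0.15, 0, 0, 0, 0.015, 0, 0, 0.15, 0, 0, 0, 0.015, 0, 0, 0.15, 0, 0, 0, 0.015, 0, 0, 0.15, 0, 0, 0, 0.015, 0, 0, 0.15, 0, 0, 0, 0.015])

```text
clock: 10.3
eef_pos: [0.4806, -0.1753, 0.2631]
ee_rot: [-0.447, -3.106, -0.002]
force: [-0.8, 0.9, -1.9]
grip_width: 0.0241
grip_force: 25.0
```

>>> jog_arm(commands=[0, 0.02, 0, 0, 0, 1, 0.015, 0, 0.05, 0, 0, 0, 2, 0.015, -0.001, 0.085, 0, 0, 0, 3, 0.015, -0.002, 0.12, 0, 0, 0, 4, 0.015, -0.002, 0.155, 0, 0, 0, 5, 0.015, -0.003, 0.19, 0, 0, 0, 5, 0.015, -0.003, 0.225, 0, 0, 0, 5, 0.015, -0.004, 0.26, 0, 0, 0, 5, 0.015, -0.004, 0.29, 0, 0, 0, 5, 0.015, -0.004, 0.315, 0, 0, 0, 5, 0.015, -0.004, 0.333, 0, 0, 0, 5, 0.015, -0.004, 0.341, 0, 0, 0, 5, 0.015])

```text
clock: 11.3
eef_pos: [0.4766, 0.1672, 0.2638]
ee_rot: [-0.307, -3.124, 0.001]
force: [0.6, -0.1, -1.6]
grip_width: 0.0242
grip_force: 25.0
```

>>> jog_arm(commands=[0, 0, -0.02, 0, 0, 0, 0.015, 0, 0, -0.04, 0, 0, 0, 0.015, 0, 0, -0.06, 0, 0, 0, 0.015, 0, 0, -0.075, 0, 0, 0, 0.015, 0, 0, -0.085, 0, 0, 0, 0.015, 0, 0, -0.09, 0, 0, 0, 0.015, 0, 0, -0.09, 0, 0, 0, 0.015, 0, 0, -0.09, 0, 0, 0, 0.015])

```text
clock: 11.97
eef_pos: [0.4779, 0.165, 0.176]
ee_rot: [0.312, 3.126, -0.0]
force: [0.6, 0.5, -2.1]
grip_width: 0.0237
grip_force: 25.0
```

```bash
python3 - <<'E'
from h import *
o=env.observe(); print(o['eef_pos'],o['force'])
a=shot('wrist','w3'); b=shot('scene','s3')
print(b[2]['view'].round(3).tolist())
cv2.imwrite('pics/c3.png',np.vstack([a[0][60:320,100:540],cv2.resize(b[0][110:210,290:430],(440,314))])[...,::-1])
E
```

```text
[0.47786955 0.16502664 0.1759567 ] [ 0.57282868  0.45757551 -2.09667603]
[[0.642, 0.767, -0.01, -0.375], [-0.512, 0.438, 0.739, 0.224], [0.571, -0.469, 0.674, -1.53], [0.0, 0.0, 0.0, 1.0]]
```

View pics/c3.png

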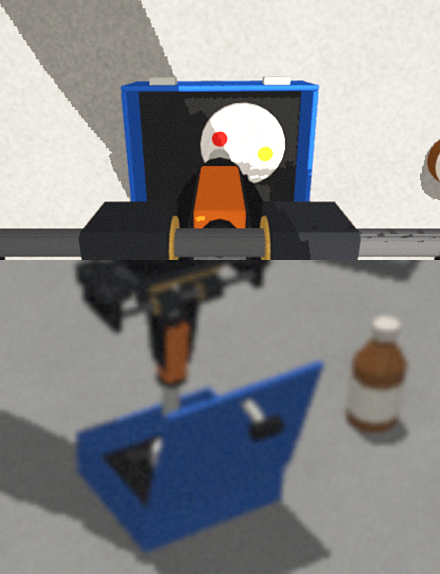

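The wrist crop shows the probe upright in the jaws, with its shaft at full-picture (319,215) just in front of the red spot at (319,199). The scene crop shows the lid resting open.

```bash
python3 - <<'E'
from h import *
v,u=np.mgrid[0:400,0:640]
z=np.load('/tmp/w3.npz'); im,P=z['im'],z['P']; H=cv2.cvtColor(im,cv2.COLOR_RGB2HSV); p=env.camera_params('wrist')
b=(u>290)&(u<390)&(v>180)&(v<235)
def st(n,m):
    q=P[m]; r=cv2.minAreaRect(q[:,:2].astype('f')*1000); print(n,m.sum(),q.mean(0).round(4),np.round(r[0],1),np.round(r[1],1))
st('red',b&((H[...,0]<6)|(H[...,0]>172))&(H[...,1]>150)&(P[...,2]<.04))
st('yel',b&(H[...,0]>20)&(H[...,0]<35)&(H[...,1]>150)&(P[...,2]<.04))
# probe front surface by height (shaft radius 9, collar 16, grip 12)
for lo in np.arange(.06,.18,.01):
    m=b&(u<345)&(P[...,2]>lo)&(P[...,2]<lo+.01)&(np.hypot(P[...,0]-.478,P[...,1]-.165)<.03)
    if m.sum()>4: st(round(lo,2),m)
E
```

```text
red 172 [0.4753 0.1662 0.0278] [475.2 166.2] [13.9 13.3]
yel 152 [0.4993 0.2079 0.0277] [499.2 208. ] [13.4 13.5]
0.08 33 [0.4695 0.1674 0.0879] [470.3 166.9] [16.1  5.3]
0.09 76 [0.4695 0.1678 0.0951] [470.7 167.7] [16.5  6.2]
0.1 53 [0.4687 0.1679 0.1037] [469.2 167.4] [13.5  3.3]
0.12 6 [0.4618 0.167  0.1294] [461.9 166.4] [ 1.9 14.1]
0.13 334 [0.4645 0.1689 0.1344] [466.1 168.5] [29.4 10.9]
0.14 233 [0.4649 0.1687 0.1451] [465.4 168.8] [23.9  2.6]
0.15 40 [0.4645 0.1678 0.1511] [464.5 167.9] [30.4  0.9]
```

>>> jog_arm(commands=[-0.002, 0.001, -0.008, 0, 0, 0, 0.015, -0.002, 0.001, -0.016, 0, 0, 0, 0.015, -0.002, 0.001, -0.024, 0, 0, 0, 0.015, -0.002, 0.001, -0.03, 0, 0, 0, 0.015, -0.002, 0.001, -0.035, 0, 0, 0, 0.015, -0.002, 0.001, -0.038, 0, 0, 0, 0.015, -0.002, 0.001, -0.038, 0, 0, 0, 0.015, -0.002, 0.001, -0.038, 0, 0, 0, 0.015, -0.002, 0.001, -0.038, 0, 0, 0, 0.015])

```text
clock: 12.82
eef_pos: [0.4759, 0.1663, 0.138]
ee_rot: [0.311, 3.126, 0.0]
force: [-0.1, 0.3, -2.2]
grip_width: 0.0238
grip_force: 25.0
```

>>> jog_arm(commands=[0, 0, -0.002, 0, 0, 0, 0.015, 0, 0, -0.004, 0, 0, 0, 0.015, 0, 0, -0.006, 0, 0, 0, 0.015, 0, 0, -0.007, 0, 0, 0, 0.015, 0, 0, -0.007, 0, 0, 0, 0.015, 0, 0, -0.007, 0, 0, 0, 0.015, 0, 0, -0.007, 0, 0, 0, 0.015])

```text
clock: 13.4
eef_pos: [0.4758, 0.1663, 0.1309]
ee_rot: [0.311, 3.126, 0.0]
force: [0.5, -0.2, -0.2]
grip_width: 0.0242
grip_force: 25.0
```

>>> jog_arm(commands=[0, 0, -0.001, 0, 0, 0, 0.015, 0, 0, -0.002, 0, 0, 0, 0.015, 0, 0, -0.0025, 0, 0, 0, 0.015, 0, 0, -0.0025, 0, 0, 0, 0.015, 0, 0, -0.0025, 0, 0, 0, 0.015, 0, 0, -0.0025, 0, 0, 0, 0.015])

```text
clock: 13.9
eef_pos: [0.4758, 0.1663, 0.1283]
ee_rot: [0.311, 3.126, 0.0]
force: [1.0, -0.6, 1.0]
grip_width: 0.0241
grip_force: 25.0
```

>>> jog_arm(commands=[0, 0, 0, 0, 0, 0, 0.015, 0, 0, 0, 0, 0, 0, 0.015, 0, 0, 0, 0, 0, 0, 0.015, 0, 0, 0, 0, 0, 0, 0.015])

```text
clock: 14.23
eef_pos: [0.4757, 0.1663, 0.1282]
ee_rot: [0.311, 3.126, 0.0]
force: [1.4, 1.5, 1.0]
grip_width: 0.0241
grip_force: 25.0
```

```bash
python3 - <<'E'
from h import *
F=[]
for i in range(6):
    p=env.camera_params('wrist'); a=env.camera('wrist'); F.append(env.observe()['force'][2])
print(np.round(F,2),env.observe()['eef_pos'])
im,d=a; cv2.imwrite('pics/w4.png',im[60:320,100:540,::-1])
E
```

```text
[ 0.08  0.35 -0.54  0.51  0.18  0.42] [0.47574736 0.1662564  0.12824835]
```

View pics/w4.png

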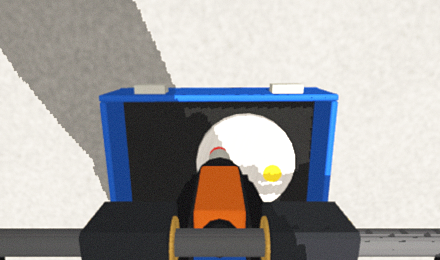

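The shaft covers the red spot, with its rim just showing at crop (217,150). The force change since free hanging is about 2.4 N, which puts the tip roughly half-way in. I'll hand in.

```bash
python3 -c "
from cell import env
print(env.finish_job())"
```

```text
the job is handed in; nothing more can be done
None
```

I handed the job in with the lid open on its stop and the probe held upright on the red spot, pressing at about 2.4 N (tip roughly half-way in, estimated from the wrist force); `finish_job()` returned no verdict, so I can't confirm a pass.

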